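# Press an instrument cassette shut in bench locking pliers

## Robot

A 6-joint arm with a two-finger parallel gripper is mounted at the origin on a cart in front of the work surface, level with it; the furniture and walls round the work are solid. World frame = base frame: x ahead of the robot, y to its left, z up, the work surface at z = 0. Lengths are in m, angles in rad, forces in N, time in s.
With the tool pointing down it reaches from about 0.375 to 0.9 m from the base axis. Payload 3.1 kg.
Tool frame: the origin (TCP) lies on the centre line of the jaws, within the pads' length; the fingertips stand 19 mm ahead of it and the grasp point (between the pads) is the TCP; y points along the fingers, x is the direction in which the jaws open and shut, and the axes are right-handed (so a half turn about y gives the same grasp; the last joint's range is limited). The gripper opens to 85 mm and grips with 20 to 120 N. Pads are 22 mm wide; open, the fingers measure 114 mm over their backs; the gripper's body (76 mm by 85 mm) begins 54 mm behind the grasp point. The pads swing forward as they close: fully open they stand 13 mm farther back than shut.
Start: joints at [-1.337, 0.527, 1.433, -0, 1.181, -0.178], TCP at [0.25, -0.573, 0.25] pointing down, gripper open.
Joint ranges: [-3.08, 3.08], [-0.75, 2.2], [0.22, 2.44], [-1.43, 4.57], [0, 2.65], [-2.85, 2.85]. Speed limits (rad/s): [2.79, 2.79, 3.14, 3.14, 3.14, 3.14].

## Interface

Orientations are given as a unit quaternion [x, y, z, w].
In Python, from station import * gives the robot as it stands.
- The arm moves only by the tool step_arm, never from a script. Its argument "moves" is a list of rows, each a list of 7 numbers: the turn, a rotation vector about the tool's x, y, z in rad, then the shift along the tool's x, y, z in cm, then the closure, from -1 (fully open) to 1 (shut). A call has 1 to 12 rows; each row is the pose to reach, as a shift and turn from the pose measured when the call began, along the tool's axes at that moment; what a row does not reach only later rows make up. A row lasts 1/8 s, in which the tool goes at most 62.5 mm and 10.7 degrees, less where a joint would pass 70% of its speed; a pose out of reach is approached as far as the arm can. A call with a gripper value outside its range is refused whole. The fingers move at their own pace and stop on an object; "grip_force" is the grip in N (left out, the last holds). Time passes only in rows, so rows that repeat a pose let the fingers close. It gives the time, the measured TCP pose, the force and the opening at its end, in the units of the state.
- sense(): the state, without advancing time (a new reading comes with each control period).
- snapshot(name): name is "side" or "top" or "wrist"; returns a dict with "frame" (384x512x3 uint8, red, green, blue), "z_map" (384x512 float32, m along the optical axis (not along the pixel's ray), 0 where there is no reading), "vfov" (degrees; the focal length in pixels is half the picture's height over the tangent of half this angle, whatever the lens; pixels are square), "cx", "cy" (the principal point, pixels), "dist" ([k1, k2, p1, p2, k3] as OpenCV has them; the pictures are not rectified), "xyz" and "orientation" of the camera in the world. Camera axes: x right, y down, z forward; pixel columns grow to the right and rows downward; lengths in m; the calibration is good to about 2 mm. A picture is of the moment at which its call begins.
- sign_off(): hands the job in, once; it reports no verdict.
The state is a dict: "t": time; "q": joint angles; "qd": joint speeds; "tau": joint torques, N m; "tcp_pos": TCP position; "tool_rot": TCP orientation; "force": force on the tool from outside, world axes, zero at the start; "ft_torque": the same for the moment, N m; "finger_gap": opening from 0.0 (shut) to 1.0 (fully open).
Only numpy, scipy, OpenCV 4.12 (cv2) and the standard library are available. Lean on these libraries where they do the work, as an engineer would, in place of code of your own. Each camera call takes 0.05 s, during which the arm holds its last target.

## Task

The blue drawer of the aluminium instrument cassette is sticking out. Stand the cassette between the open jaws of the bench locking pliers, sleeve end towards the fixed jaw wall and drawer facing the moving jaw, then squeeze the blue handle home until it locks over centre, so that the jaw presses the drawer shut. Finally pull the red release lever to spring the pliers open, and leave the shut cassette standing between the open jaws without disturbing the other things on the table.

Things in the scene. Friction and masses are not known exactly. Their poses are not given: they have to be found in the camera images.
- press: Steel locking pliers lying flat on a grey plate bolted to the table, top 54 mm high, 0.32 m long. Origin on the table below the mechanism; z up. Own axes: jaws point to +y, both handles to -y, fixed side +x, moving side -x. Plate and frame fill x -55..55, y -100..43 mm; fixed handle is a bar at x 30..44 mm ending with its screw at y=-131 mm.
- fixed_jaw (a point): Foot of the fixed jaw's face, in the middle of the jaw: 74.5 mm, 105 mm in press x, y; axes alike. The jaw is an upright wall 14 mm thick, 44 mm high, its face looking to -x, from y=0 to y=135 mm of press. The throat before it is free from y=45 mm outwards; its floor is the bare table.
- jaw_pad (a point): Centre of the round rubber pad on the moving jaw (upright cylinder, radius 8 mm, z 7 to 39 mm), which faces the fixed jaw. Pliers open: about x=-63, y=90 mm in press, leaving a 130 mm gap to the wall; locked: about x=-33, y=104 mm.
- mouth (a point): Point on the table between the jaws, 24.5 mm, 105 mm in press x, y (axes alike): the middle of the cassette's underside belongs here when its sleeve end touches the wall. It may stand up to 15 mm short of the wall (-x; the jaw then pushes it up to it) and 15 mm to either side.
- handle_pivot (a point): Vertical hinge axis of the blue handle, 33 mm above the table, at x=-35, y=-15 mm in the axes of press.
- handle_grip (a point): Middle of the blue handle's grip, 100 mm from the hinge axis; grip is 14 mm thick, spans 44 to 122 mm from the axis, and z 19 to 47 mm. Own -y runs from the hinge axis outwards along the handle, own -x is the outer side, where it is pushed.
- handle (a joint): Angle of the blue handle, rad: 0 open (splayed 0.74 rad to the pliers' -x side), 0.74 squeezed home (parallel to the pliers' y axis); grows as it is pushed towards the fixed handle (+x). Sprung open up to dead centre at 0.62; beyond it it snaps to 0.74 (rigid stop) and stays locked. Takes up to about 18 N at the grip.
- lever_tab (a point): Middle of the red tab ending the release lever, which lies between the handles and reaches past their ends; tab 10 mm thick (x), 20 mm wide (y), z 18 to 54 mm. Lever's upright hinge at x=0, y=-45 mm of press, tab 130 mm from it to -y. Free room on the tab's +x side for a finger.
- lever (a joint): Angle of the release lever, rad: 0 at rest, at most 0.5; grows as the tab is pulled to the pliers' -x side. Sprung back to 0 (under 10 N at the tab in all). At about 0.03 its nose meets the locked handle, and by about 0.3 it has pried it over centre; the handle then springs open quickly.
- cassette: Loose instrument cassette, 0.34 kg: aluminium sleeve with dark slots, 92 mm long (x) x 58 mm wide (y) x 36 mm high, with a blue drawer front (8 x 56 x 33 mm) at its -x end. Origin at the middle of the underside of the whole 100 mm (drawer shut); sleeve from x=-42 to +50 mm. z up. It may be gripped across its 58 mm width.
- drawer (a joint): How far the blue drawer sticks out of the cassette, m: 0 shut, 0.014 at most. Stiff: about 6 N to move; stays where it is left.
- bottle_amber: Bystander: amber bottle with yellow cap, 48 mm wide, 116 mm tall; origin at the centre of its underside.
- plaster_roll_1: Bystander: roll of plaster, 58 mm wide, 25 mm high; origin at the centre of its underside.
- wool_jar: Bystander: white glass jar, 67 mm wide, 66 mm high; origin at the centre of its underside.
- kidney_dish: Bystander: steel kidney dish, 82x162x37 mm; origin at the centre of its underside.
- ampoule_box: Bystander: open white box of ampoules, 109x119x34 mm; origin at the centre of its underside.
Mind the look-alikes: they are no part of the job. Leave any turquoise look-alike of the cassette alone.

How it is judged:
On the way, in this order (a step that is already met when the one before it is completed fails the run):
1. the cassette stands between the jaws, square to within 0.25 rad, drawer towards the moving jaw and still out (x of cassette in the frame of press between 0.005 and 0.032 m and y of cassette in the frame of press between 0.085 and 0.125 m and height (world z) of cassette below 0.005 m and angle between cassette's own z axis and vertical below 0.1 rad and angle between the x axis of cassette and the x axis of press, either way round below 0.25 rad and value of joint drawer above 0.004 m and horizontal distance between mouth and cassette below 0.03 m and x of handle_pivot in the frame of cassette below -0.02 m), for 0.2 s.
2. the blue handle is locked home and the drawer is pressed shut to within 3 mm, the cassette between the jaws (x of cassette in the frame of press between 0.005 and 0.032 m and y of cassette in the frame of press between 0.085 and 0.125 m and height (world z) of cassette below 0.005 m and angle between cassette's own z axis and vertical below 0.1 rad and angle between the x axis of cassette and the x axis of press, either way round below 0.25 rad and value of joint handle above 0.68 rad and value of joint drawer below 0.003 m), for 0.3 s.
3. the release lever is pulled while the handle is still locked (value of joint lever above 0.08 rad and value of joint handle above 0.6 rad).
At the end, for the whole second after the job is handed in: The pliers are open (handle under 0.1 rad, release lever back under 0.06 rad); the cassette stands flat and at rest between the jaws (middle 5 to 32 mm along the pliers' x and 85 to 125 mm along y, square to within 0.25 rad), its drawer shut to within 3 mm (x of cassette in the frame of press between 0.005 and 0.032 m and y of cassette in the frame of press between 0.085 and 0.125 m and height (world z) of cassette below 0.005 m and angle between cassette's own z axis and vertical below 0.1 rad and angle between the x axis of cassette and the x axis of press, either way round below 0.25 rad and value of joint handle below 0.1 rad and value of joint lever below 0.06 rad and value of joint drawer below 0.003 m and linear speed of cassette below 0.02 m/s); the robot touches nothing.
It fails at once if bottle amber is moved more than 30 mm (distance of bottle_amber from where it was at the start of the episode above 0.03 m).
It fails at once if plaster roll is moved more than 30 mm (distance of plaster_roll_1 from where it was at the start of the episode above 0.03 m).
It fails at once if wool jar is moved more than 30 mm (distance of wool_jar from where it was at the start of the episode above 0.03 m).
It fails at once if kidney dish is moved more than 30 mm (distance of kidney_dish from where it was at the start of the episode above 0.03 m).
It fails at once if ampoule box is moved more than 30 mm (distance of ampoule_box from where it was at the start of the episode above 0.03 m).
It also fails if it takes over 64 s, if anything falls off the work surface, if the arm or the gripper's body presses on something with over 40 N, if the wrist force passes 120 N, or if a joint passes its speed limit or range.

## Working session

There is one attempt and no reset: what is moved stays moved. The work goes in short steps, Python scripts to look and compute and a tool call to move; the robot and the scene stay as the last step left them, time stands still between calls to the robot, and variables do not carry over. Pictures are saved under pics/ and viewed, and the job is handed in when it is done.

Besides the shell and the picture viewer there is one more tool, called after ">>>" by a JSON object that holds its "op" and its "data". step_arm: Moves the arm, as the interface text tells. Its arguments: {"type":"object","properties":{"moves":{"type":"array","items":{"type":"array","items":{"type":"number"}}},"grip_force":{"type":"number"}},"required":["moves"]}

```bash
mkdir -p pics; ls; cat > h.py <<'E'
import numpy as np, cv2
from scipy.spatial.transform import Rotation as R
from station import *
def cam(s):
    f=s["frame"].shape[0]/2/np.tan(np.radians(s["vfov"]/2))
    K=np.array([[f,0,s["cx"]],[0,f,s["cy"]],[0,0,1.]])
    return K,np.array(s["dist"],float),np.array(s["xyz"]),R.from_quat(s["orientation"]).as_matrix()
def rays(s,uv):
    K,d,p,M=cam(s)
    n=cv2.undistortPoints(np.array(uv,float).reshape(-1,1,2),K,d).reshape(-1,2)
    return p,np.c_[n,np.ones(len(n))]@M.T
def onplane(s,uv,z):
    p,r=rays(s,uv); return p+r*((z-p[2])/r[:,2])[:,None]
def depthpt(s,uv):
    p,r=rays(s,uv); uv=np.array(uv).reshape(-1,2).astype(int)
    return p+r*s["z_map"][uv[:,1],uv[:,0]][:,None]
def save(s,n): cv2.imwrite(f"pics/{n}.png",s["frame"][:,:,::-1])
def proj(s,P):
    K,d,p,M=cam(s); 
    return cv2.projectPoints(((np.array(P,float).reshape(-1,3)-p)@M),np.zeros(3),np.zeros(3),K,d)[0].reshape(-1,2)
E
python3 - <<'E'
from h import *
import pickle
print(sense())
S={}
for n in("side","top","wrist"):
    s=snapshot(n);S[n]=s;save(s,n+"0");print(n,s["xyz"],s["orientation"],s["vfov"],s["dist"])
pickle.dump(S,open("s0.pkl","wb"))
E
```

```text
pics
{'t': 0.0, 'q': array([-1.33750401e+00,  5.28470350e-01,  1.43389187e+00, -6.83043501e-06,
        1.18137823e+00, -1.78477418e-01]), 'qd': array([-6.53692762e-04,  2.38119145e-03,  6.06870073e-05,  5.51967325e-04,
        7.77896324e-04, -8.89126252e-04]), 'tau': array([ 2.31044596e-04, -4.42346334e+01, -1.78022754e+01, -2.50425919e-04,
        8.55421677e-03, -1.08129927e-05]), 'tcp_pos': array([ 0.25002705, -0.57208507,  0.24933431]), 'tool_rot': array([-0.5911367 ,  0.38777553, -0.38666954,  0.59217752]), 'force': array([-0.16171816,  0.99305905, -0.7055282 ]), 'ft_torque': array([ 0.02239642, -0.00114926,  0.02707891]), 'finger_gap': 0.9997501097685567}
side [ 0.4075     -1.35718603  1.14932838] [ 0.91051985 -0.03231048  0.02645187 -0.41135135] 45.419947541434794 [-0.10010062  0.          0.          0.          0.        ]
top [ 0.17294017 -0.18834664  2.09642489] [ 0.71090929 -0.6979182   0.04934679 -0.07129564] 46.5253685866852 [-0.06824737  0.          0.          0.          0.        ]
wrist [ 0.31294637 -0.54506312  0.37333051] [ 0.82907189 -0.54220879 -0.07555388  0.1137587 ] 66.65023488166135 [-0.04645428  0.          0.          0.          0.        ]
```

View pics/side0.png

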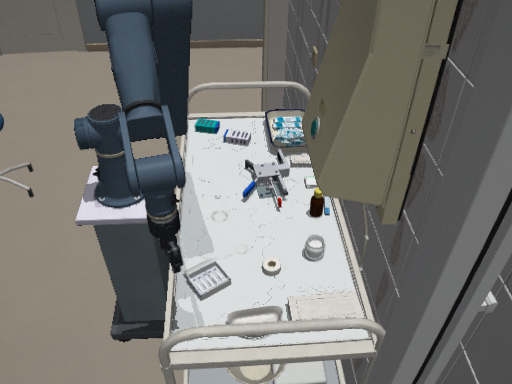

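View pics/top0.png

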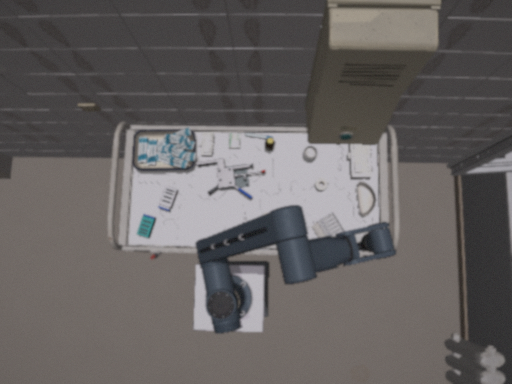

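View pics/wrist0.png

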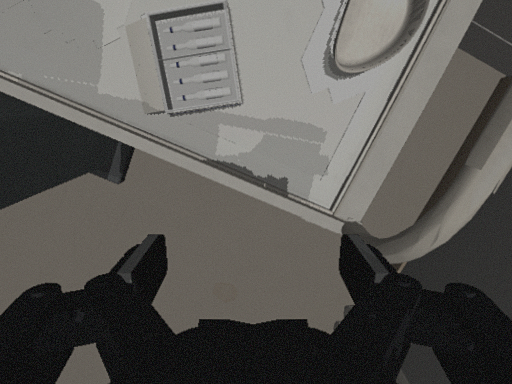

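The side view shows the press at about (268,175), with its blue handle at (250,188) and red tab at (279,202). The cassette is at (237,137) and the turquoise look-alike at (207,126). I'll zoom in on these.

```bash
python3 - <<'E'
from h import *
import pickle
S=pickle.load(open("s0.pkl","rb"))
a=S["side"]["frame"][105:235,190:350]; cv2.imwrite("pics/sz.png",cv2.resize(a[:,:,::-1],(800,650)[:2] if 0 else (736,598),interpolation=cv2.INTER_CUBIC))
a=S["top"]["frame"][115:245,115:290]; cv2.imwrite("pics/tz.png",cv2.resize(a[:,:,::-1],(800,594),interpolation=cv2.INTER_CUBIC))
for n,pts in(("side",[(237,137),(207,126),(268,172),(250,188),(279,203)]),("top",[(168,199),(146,225),(230,178),(245,194),(263,172)])):
    print(n,depthpt(S[n],pts).round(3).tolist())
E
```

```text
side [[0.45, 0.277, 0.037], [0.321, 0.369, 0.038], [0.559, 0.01, 0.054], [0.485, -0.067, 0.042], [0.585, -0.152, 0.04]]
top [[0.449, 0.299, 0.026], [0.323, 0.395, 0.032], [0.549, 0.006, 0.05], [0.476, -0.066, 0.045], [0.581, -0.147, 0.048]]
```

View pics/sz.png

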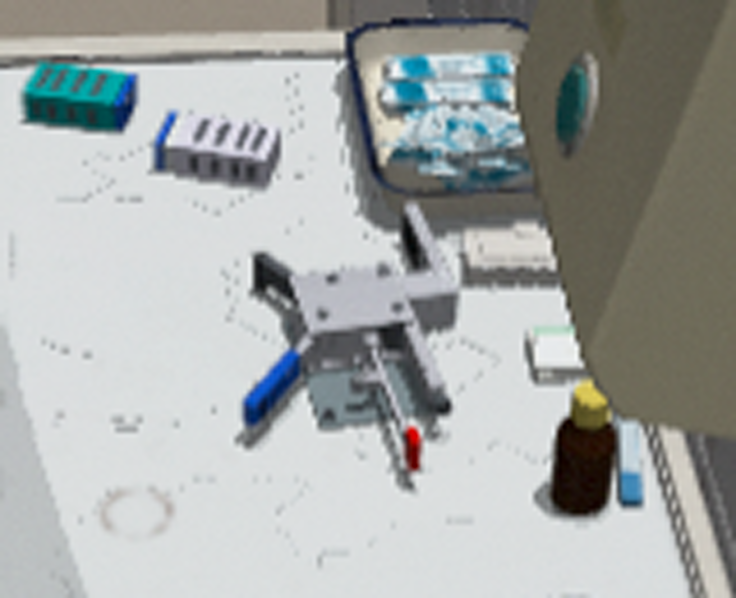

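View pics/tz.png

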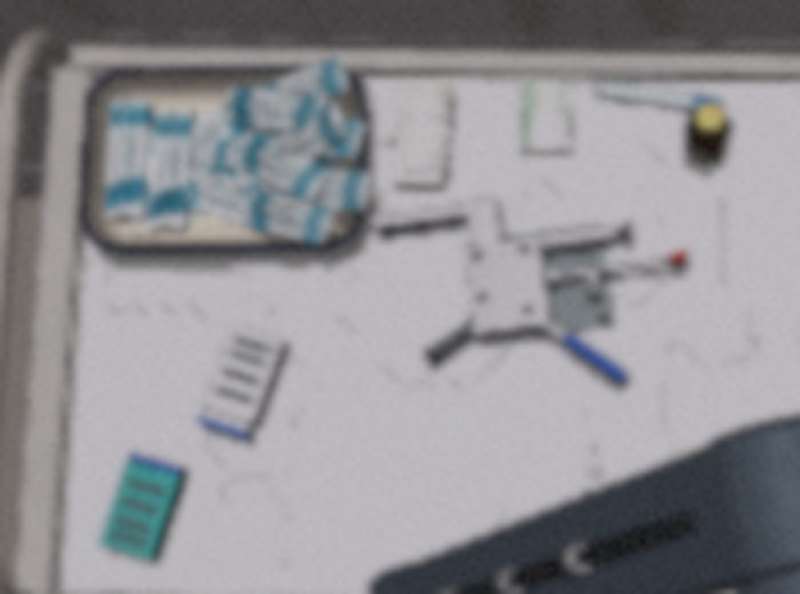

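```bash
cat >> h.py <<'E'
def goal(pos,yaw,st=None):
    """tool pointing down, tool x at world yaw; returns rotvec, shift cm, tool axes"""
    st=st or sense()
    c,s_=np.cos(yaw),np.sin(yaw)
    X=np.array([c,s_,0]);Y=np.array([0,0,-1.]);Z=np.cross(X,Y)
    G=np.c_[X,Y,Z]; M=R.from_quat(st["tool_rot"]).as_matrix()
    return R.from_matrix(M.T@G).as_rotvec().round(4), (M.T@(np.array(pos)-st["tcp_pos"])*100).round(2)
E
python3 - <<'E'
from h import *
import pickle
S=pickle.load(open("s0.pkl","rb"))
M=R.from_quat(sense()["tool_rot"]).as_matrix(); print("tool axes",M.round(3))
w=S["wrist"]; print("cam pos in tool",M.T@(np.array(w["xyz"])-sense()["tcp_pos"])); print((M.T@cam(w)[3]).round(3))
print(depthpt(S["top"],[(345,50),(330,100),(345,135),(315,135),(380,135)]).round(3))
print(depthpt(S["side"],[(350,150),(330,120),(400,200),(440,20)]).round(3))
print("table",depthpt(S["top"],[(300,170),(150,190)]).round(4),depthpt(S["side"],[(220,180),(240,250)]).round(4))
for k in (0,np.pi,np.pi/2,-np.pi/2): print(k,goal([.46,.1,.42],k))
E
```

```text
tool axes [[ 0.4   -0.     0.916]
 [-0.916  0.002  0.4  ]
 [-0.002 -1.     0.   ]]
cam pos in tool [ 5.43420102e-05 -1.23764336e-01  6.85487047e-02]
[[ 1.     0.    -0.   ]
 [ 0.    -0.271  0.963]
 [ 0.    -0.963 -0.271]]
[[ 0.676 -0.361  1.094]
 [ 0.669 -0.366  0.77 ]
 [ 0.615 -0.445  0.568]
 [ 0.62  -0.341  0.546]
 [ 0.623 -0.574  0.547]]
[[ 0.669 -0.578  0.578]
 [ 0.633 -0.517  0.616]
 [ 0.813 -0.581  0.429]
 [ 0.795 -0.579  0.864]]
table [[ 0.6033 -0.3234 -0.0031]
 [ 0.4951  0.3968 -0.007 ]] [[ 0.3737  0.0361  0.0009]
 [ 0.4366 -0.3273 -0.0062]]
0 (array([-0.0012, -1.159 , -0.0013]), array([-53.23, -16.94,  46.15]))
3.141592653589793 (array([ 1.5000e-03,  1.9825e+00, -1.3000e-03]), array([-53.23, -16.94,  46.15]))
1.5707963267948966 (array([-2.3000e-03, -2.7298e+00, -1.0000e-04]), array([-53.23, -16.94,  46.15]))
-1.5707963267948966 (array([ 1.000e-04,  4.118e-01, -1.700e-03]), array([-53.23, -16.94,  46.15]))
```

```bash
python3 - <<'E'
from h import *
print(goal([.58,.14,.37],-np.pi/2))
E
```

```text
(array([ 1.000e-04,  4.118e-01, -1.700e-03]), array([-52.09, -11.94,  58.75]))
```

>>> {"op": "step_arm", "data": {"moves": [[0,0.2,0,-26,-6,29,-1],[0,0.41,0,-52,-12,58.7,-1],[0,0.41,0,-52,-12,58.7,-1],[0,0.41,0,-52,-12,58.7,-1],[0,0.41,0,-52,-12,58.7,-1],[0,0.41,0,-52,-12,58.7,-1],[0,0.41,0,-52,-12,58.7,-1],[0,0.41,0,-52,-12,58.7,-1],[0,0.41,0,-52,-12,58.7,-1],[0,0.41,0,-52,-12,58.7,-1],[0,0.41,0,-52,-12,58.7,-1],[0,0.41,0,-52,-12,58.7,-1]]}}

```text
t: 1.65
tcp_pos: [0.5622, 0.1019, 0.3641]
tool_rot: [-0.5, 0.5, -0.499, 0.501]
force: [1.8, -1.4, 0.0]
finger_gap: 0.999
```

```bash
python3 - <<'E'
from h import *
import pickle
st=sense();print(st["t"],st["tcp_pos"],st["q"].round(2),st["qd"].round(2))
s=snapshot("wrist");save(s,"w1");pickle.dump(s,open("w1.pkl","wb"))
E
```

```text
1.65 [0.56218132 0.10194445 0.36411528] [-0.02  0.34  1.42  0.    1.38  1.55] [ 0.84  0.36 -0.75 -0.    0.38  0.84]
```

View pics/w1.png

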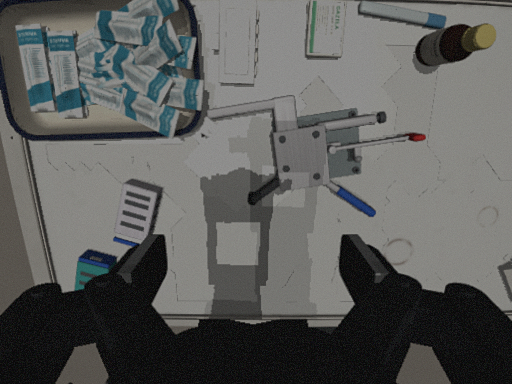

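The wrist view shows the cassette at (137,212), its drawer at (125,241), the press plate at (300,155), the handle at (352,198) and the tab at (418,137). The arm was still moving, so I'll retake it.

```bash
python3 - <<'E'
from h import *
import pickle
for i in range(5): s=snapshot("wrist")
st=sense();print(st["t"],st["tcp_pos"],st["qd"].round(2))
save(s,"w2");pickle.dump(s,open("w2.pkl","wb"))
a=s["frame"][70:270,90:440]; cv2.imwrite("pics/w2z.png",cv2.resize(a[:,:,::-1],(798,456),interpolation=cv2.INTER_CUBIC))
print(goal([.52,.24,.30],-np.pi/2))
E
```

```text
1.95 [0.56096025 0.09914495 0.36331976] [-0.02 -0.01  0.01  0.   -0.    0.  ]
(array([ 0.0023,  0.0012, -0.0011]), array([-14.08,   6.36,  -4.07]))
```

View pics/w2z.png

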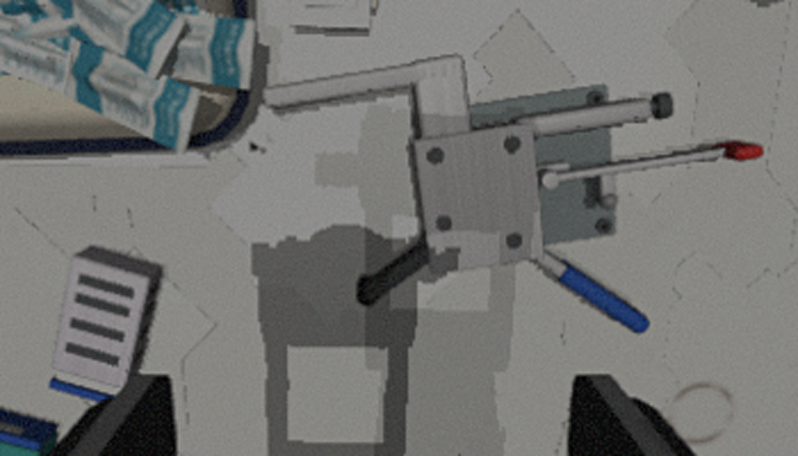

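>>> {"op": "step_arm", "data": {"moves": [[0,0,0,-7,3,-2,-1],[0,0,0,-14,6.3,-4,-1],[0,0,0,-14,6.3,-4,-1],[0,0,0,-14,6.3,-4,-1],[0,0,0,-14,6.3,-4,-1]]}}

```text
t: 2.58
tcp_pos: [0.5213, 0.2374, 0.3009]
tool_rot: [-0.5, 0.501, -0.5, 0.5]
force: [0.7, -0.0, -0.6]
finger_gap: 0.997
```

```bash
python3 - <<'E'
from h import *
import pickle
for i in range(4): s=snapshot("wrist")
st=sense();print(st["t"],st["tcp_pos"],st["qd"].round(2))
save(s,"w3");pickle.dump(s,open("w3.pkl","wb"))
a=s["frame"]; cv2.imwrite("pics/w3z.png",cv2.resize(a[:,:,::-1],(800,600),interpolation=cv2.INTER_CUBIC))
E
```

```text
2.775 [0.52152582 0.23779886 0.30125585] [ 0.01  0.    0.    0.   -0.    0.  ]
```

View pics/w3z.png

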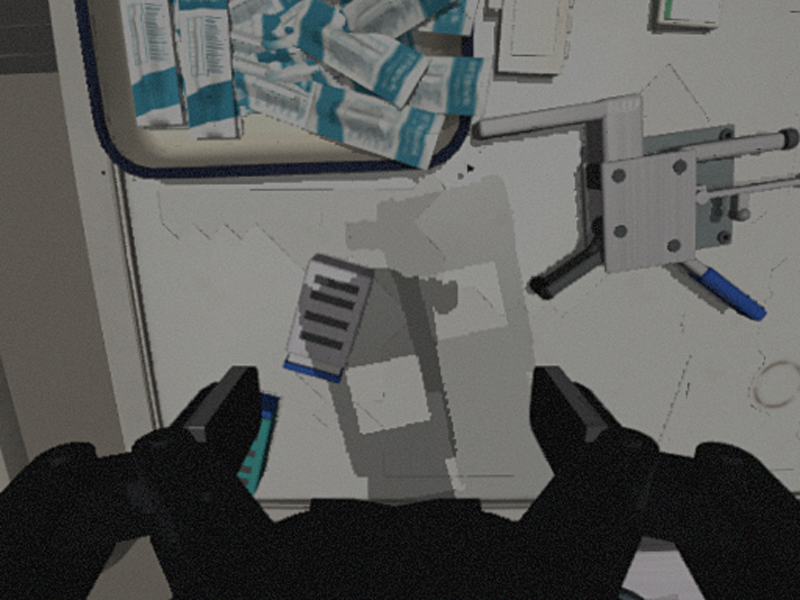

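The second wrist view shows the cassette at about (210,200) in native pixels, with the drawer at (200,237). The press plate is at (415,135) and the handle at (466,187). Next I'll measure them from both views.

```bash
cat >> h.py <<'E'
def cloud(s):
    h,w=s["z_map"].shape
    vv,uu=np.mgrid[0:h,0:w]
    p,r=rays(s,np.c_[uu.ravel(),vv.ravel()])
    P=(p+r*s["z_map"].ravel()[:,None]).reshape(h,w,3)
    P[s["z_map"]<=0]=np.nan
    return P
def rect(Q):
    (c,wh,a)=cv2.minAreaRect((Q[:,:2]*1000).astype(np.float32)); return np.round(c,1),np.round(wh,1),round(a,1)
E
cat > m.py <<'E'
from h import *
import pickle
for n in("w2","w3"):
    s=pickle.load(open(n+".pkl","rb")); P=cloud(s); X,Y,Z=P[...,0],P[...,1],P[...,2]
    hsv=cv2.cvtColor(s["frame"],cv2.COLOR_RGB2HSV); H,Sa,V=cv2.split(hsv)
    blue=(H>105)&(H<130)&(Sa>130)&(V>50)
    red=((H<8)|(H>172))&(Sa>150)&(V>60)
    C=(abs(X-.45)<.1)&(abs(Y-.285)<.09)
    m=C&(Z>.025)&~blue; m=cv2.morphologyEx(m.astype(np.uint8),cv2.MORPH_OPEN,np.ones((3,3)))>0
    Q=P[m&(Z>.031)]; print(n,"cass top",len(Q),np.median(Q[:,2]).round(4),rect(Q))
    Q=P[C&blue]; print(" drawer blue",len(Q),Q.min(0).round(3),Q.max(0).round(3),rect(Q))
    C=(abs(X-.55)<.09)&(abs(Y-.01)<.08)
    Q=P[C&(Z>.048)&(Z<.062)]; print(" press top",len(Q),np.median(Q[:,2]).round(4),rect(Q))
    C=(abs(X-.5)<.09)&(abs(Y+.06)<.1)&blue; Q=P[C]; print(" handle",len(Q),np.percentile(Q[:,2],[5,50,95]).round(3),rect(Q[Q[:,2]>.035]))
    C=(abs(X-.58)<.06)&(abs(Y+.15)<.06)&red; Q=P[C]; 
    if len(Q): print(" tab",len(Q),np.percentile(Q[:,2],[5,50,95]).round(3),rect(Q[Q[:,2]>.045]),Q[Q[:,2]>.045].mean(0).round(4))
    C=(X>.6)&(X<.7)&(Y>.02)&(Y<.16)&(Z>.035)&(Z<.06); Q=P[C]; print(" fixed wall",len(Q),rect(Q))
E
python3 m.py
```

```text
w2 cass top 1938 0.036 (array([422.9, 314.2]), array([ 64.7, 178.7]), 67.6)
 drawer blue 135 [0.354 0.301 0.009] [0.414 0.375 0.037] (array([388.8, 344.2]), array([34.3, 84.4]), 38.5)
 press top 3082 0.0522 (array([542.6,   3.6]), array([129.7, 134. ]), 2.9)
 handle 321 [0.044 0.046 0.048] (array([482.5, -64.2]), array([74.3, 12.5]), 56.2)
 tab 62 [0.051 0.053 0.055] (array([ 587.4, -146.1]), array([15.6,  7.7]), 89.9) [ 0.5878 -0.1457  0.0533]
 fixed wall 1340 (array([623.4,  90.4]), array([139.1,  46.2]), 89.9)
w3 cass top 34726 0.3634 (array([463.2, 303.9]), array([102.8, 254. ]), 49.7)
 drawer blue 210 [0.355 0.28  0.01 ] [0.515 0.374 0.297] (array([424.7, 304.5]), array([ 54.9, 179.5]), 57.8)
 press top 4265 0.0522 (array([545.1,   2.4]), array([137.9, 142.7]), 0.1)
 handle 416 [0.044 0.047 0.048] (array([482. , -63.4]), array([74. , 12.5]), 57.4)
 fixed wall 1897 (array([624.3,  89.9]), array([139.4,  46.4]), 89.1)
```

```bash
cat > m2.py <<'E'
from h import *
import pickle
def comp(m,seed,k=1):
    if k>1: m=cv2.morphologyEx(m.astype(np.uint8),cv2.MORPH_OPEN,np.ones((k,k)))
    n,L=cv2.connectedComponents(m.astype(np.uint8),connectivity=4)
    u,v=np.round(seed).astype(int)
    ls=L[v-3:v+4,u-3:u+4]; ls=ls[ls>0]
    return L==np.bincount(ls).argmax() if len(ls) else L<0
for n,sc,sd in(("w2",(137,208),None),("w3",(210,195),None)):
    s=pickle.load(open(n+".pkl","rb")); P=cloud(s); X,Y,Z=P[...,0],P[...,1],P[...,2]
    m=comp((Z>.033)&(Z<.041),sc); Q=P[m]; print(n,"cass top",len(Q),np.median(Q[:,2]).round(4),rect(Q))
    print([np.round(x,1).tolist() for x in cv2.boxPoints(cv2.minAreaRect((Q[:,:2]*1000).astype(np.float32)))])
    hsv=cv2.cvtColor(s["frame"],cv2.COLOR_RGB2HSV); H,Sa,V=cv2.split(hsv)
    blue=(H>105)&(H<130)&(Sa>130)&(V>50)&(abs(X-.41)<.03)&(abs(Y-.31)<.045)&(Z<.05)
    Q=P[blue&(Z>.028)]; print(" drawer",len(Q),rect(Q), np.median(Q[:,2]))
    # wall
    uv=proj(s,[.65,.09,.044])[0]; 
    m=comp((Z>.036)&(Z<.050)&(X>.6)&(Y>.05)&(Y<.2),uv); Q=P[m]; print(" wall",len(Q),np.median(Q[:,2]),rect(Q))
    uv=proj(s,[.55,.01,.053])[0]
    m=comp((Z>.049)&(Z<.057),uv); Q=P[m]; print(" plate",len(Q),np.median(Q[:,2]),rect(Q),[np.round(x,1).tolist() for x in cv2.boxPoints(cv2.minAreaRect((Q[:,:2]*1000).astype(np.float32)))])
    m=(X>.45)&(X<.55)&(Y>.05)&(Y<.13)&(Z>.03)&(Z<.06); Q=P[m]; print(" jaw",len(Q),np.median(Q[:,2]).round(4),rect(Q),"tip y",np.percentile(Q[:,1],[95,99]).round(4),"x",np.percentile(Q[:,0],[1,5]).round(4))
    m=(X>.6)&(X<.68)&(Y<-.03)&(Y>-.2)&(Z>.02)&(Z<.06); Q=P[m]; print(" fhandle",len(Q),np.median(Q[:,2]).round(4),rect(Q))
E
python3 m2.py
```

```text
w2 cass top 1785 0.0361 (array([460.6, 298.1]), array([58.5, 92.6]), 73.2)
[[407.79998779296875, 283.5], [496.5, 256.79998779296875], [513.4000244140625, 312.70001220703125], [424.70001220703125, 339.5]]
 drawer 80 (array([406. , 321.1]), array([41.5,  6.6]), 74.1) 0.03499126874081751
 wall 0 nan (array([0., 0.]), array([0., 0.]), 0.0)
 plate 3061 0.052197629919534305 (array([554.4,  28.2]), array([90.5, 78.4]), 9.0) [[503.5, 59.79999923706055], [515.7999877929688, -17.700000762939453], [605.2000122070312, -3.4000000953674316], [592.9000244140625, 74.0]]
 jaw 590 0.0425 (array([508.4,  72.7]), array([36.3, 91.1]), 54.0) tip y [0.1057 0.109 ] x [0.4788 0.4837]
 fhandle 466 0.0451 (array([612.6, -64.4]), array([17.1, 70.9]), 7.8)
w3 cass top 2522 0.0361 (array([460.7, 299.1]), array([58. , 91.8]), 72.7)
[[408.29998779296875, 285.0], [496.0, 257.79998779296875], [513.2000122070312, 313.20001220703125], [425.5, 340.5]]
 drawer 152 (array([403.6, 315.8]), array([53.3,  7.6]), 71.8) 0.03492151088763579
 wall 0 nan (array([0., 0.]), array([0., 0.]), 0.0)
 plate 4236 0.052239633699307925 (array([554.1,  28.3]), array([93.1, 78.7]), 9.6) [[501.6000061035156, 59.29999923706055], [514.7000122070312, -18.299999237060547], [606.5, -2.799999952316284], [593.4000244140625, 74.80000305175781]]
 jaw 1011 0.0422 (array([508. ,  71.7]), array([39.1, 91.4]), 54.8) tip y [0.1052 0.1102] x [0.4784 0.4836]
 fhandle 580 0.0451 (array([612.7, -64.6]), array([18.2, 69.9]), 7.5)
  return _methods._mean(a, axis=axis, dtype=dtype,
  ret = ret.dtype.type(ret / rcount)
```

```bash
cat > m3.py <<'E'
from h import *
import pickle
o=np.array([.5595,.027]);th=np.radians(9.3)
for n in("w2","w3"):
    s=pickle.load(open(n+".pkl","rb")); P=cloud(s)
    d=P[...,:2]-o; px=(d[...,0]*np.cos(th)+d[...,1]*np.sin(th))*1000; py=(-d[...,0]*np.sin(th)+d[...,1]*np.cos(th))*1000; Z=P[...,2]
    hsv=cv2.cvtColor(s["frame"],cv2.COLOR_RGB2HSV); H,Sa,V=cv2.split(hsv)
    def show(nm,m):
        Q=np.c_[px[m],py[m],Z[m]]
        if len(Q)<5: print(nm,"none");return
        r=cv2.minAreaRect(Q[:,:2].astype(np.float32)); print(n,nm,len(Q),"z%.4f"%np.median(Q[:,2]),"x",np.percentile(Q[:,0],[2,50,98]).round(1),"y",np.percentile(Q[:,1],[2,50,98]).round(1),np.round(r[0],1),np.round(r[1],1),round(r[2],1))
    show("wall",(px>55)&(px<105)&(py>50)&(py<150)&(Z>.038)&(Z<.05)&(V>70)&(Sa<60))
    for a,b in((55,75),(75,95),(95,115),(115,133)): show("  wall%d"%a,(px>55)&(px<105)&(py>a)&(py<b)&(Z>.040)&(Z<.047))
    show("fh",(px>20)&(px<55)&(py<-60)&(py>-125)&(Z>.035))
    show("fhend",(px>20)&(px<55)&(py<-120)&(py>-150)&(Z>.025))
    show("handle",(H>105)&(H<130)&(Sa>130)&(px<-30)&(py<-20)&(py>-130)&(Z>.04))
    show("tab",((H<8)|(H>172))&(Sa>150)&(py<-150)&(Z>.048))
    show("padend",(px<-40)&(px>-90)&(py>75)&(py<115)&(Z>.034)&(Z<.06))
    show("top",(abs(px)<70)&(py<80)&(py>-40)&(Z>.0495)&(Z<.056))
E
python3 m3.py
```

```text
w2 wall 533 z0.0441 x [75.2 81.8 88.4] y [ 51.8  90.7 130.9] [81.9 94.7] [89.2 17.2] 86.7
w2   wall55 136 z0.0441 x [74.7 81.5 88.2] y [55.4 65.2 74.6] [81.4 65. ] [13.9 19.9] 0.0
w2   wall75 132 z0.0439 x [74.7 81.4 88.3] y [75.8 85.  94.3] [81.4 84.9] [19.1 14.3] 81.8
w2   wall95 134 z0.0441 x [75.  81.8 88.4] y [ 95.2 105.1 114.7] [ 81.6 105. ] [20.  13.9] 89.8
w2   wall115 113 z0.0443 x [75.  81.8 88.4] y [115.7 123.6 132. ] [ 81.7 124. ] [17.9 14. ] 89.7
w2 fh 403 z0.0455 x [29.7 37.1 43.5] y [-124.2  -90.3  -61.2] [ 36.7 -92.5] [14.9 65. ] 0.2
w2 fhend 104 z0.0388 x [28.7 37.1 45.1] y [-132.5 -125.9 -120.9] [  36.5 -126.7] [18.  12.8] 9.3
w2 handle 323 z0.0464 x [-115.3  -89.1  -65.5] y [-103.6  -76.3  -50.5] [-90.7 -77.6] [74.3 12.5] 46.9
w2 tab 122 z0.0550 x [ -3.8   3.7 143.4] y [-229.  -182.4 -168. ] [  68.4 -203.2] [ 33.  156.3] 74.8
w2 padend 108 z0.0402 x [-68.6 -59.4 -51. ] y [75.4 84.8 94.3] [-60.6  83.9] [14.6 22.9] 20.4
w2 top 3048 z0.0522 x [-47.8  -2.9  39. ] y [-35.2   2.1  39.4] [-4.9  2. ] [78.4 90.5] 89.7
w3 wall 751 z0.0440 x [75.6 82.1 88.6] y [ 51.7  91.2 13
[... 195 characters left out ...]
 85. ] [14.2 19.8] 0.2
w3   wall95 180 z0.0439 x [75.7 82.  88.4] y [ 95.4 105.  114.6] [ 82. 105.] [13.2 19.8] 0.7
w3   wall115 162 z0.0437 x [75.5 82.1 88.8] y [115.7 123.8 131.7] [ 82.5 123.8] [14.2 16.9] 0.0
w3 fh 501 z0.0455 x [29.8 36.8 43.4] y [-124.3  -89.9  -61.6] [ 36.2 -92.5] [65.  15.4] 89.9
w3 fhend 138 z0.0397 x [28.2 37.3 45.1] y [-132.6 -125.8 -122.5] [  37.1 -127.6] [11.8 17.9] 82.8
w3 handle 430 z0.0466 x [-115.7  -90.6  -65.9] y [-102.8  -75.1  -49.2] [-91.4 -76.4] [74.  13.4] 48.1
tab none
w3 padend 165 z0.0399 x [-69.3 -59.3 -51.3] y [75.8 85.2 94.6] [-61.3  83.9] [15.9 23.3] 18.5
w3 top 4221 z0.0522 x [-48.8  -2.9  39.3] y [-34.6   3.   39.9] [-5.2  2.1] [93.1 78.7] 0.3
```

```bash
cat >> h.py <<'E'
O=np.array([.5595,.027]);TH=np.radians(9.3)
def pw(x,y): # press mm -> world
    return O+np.array([x*np.cos(TH)-y*np.sin(TH),x*np.sin(TH)+y*np.cos(TH)])/1000
def wp(P): # world->press mm
    d=np.asarray(P)[...,:2]-O
    return np.stack([d[...,0]*np.cos(TH)+d[...,1]*np.sin(TH),-d[...,0]*np.sin(TH)+d[...,1]*np.cos(TH)],-1)*1000
E
python3 - <<'E'
from h import *
import pickle
s=pickle.load(open("w3.pkl","rb"));P=cloud(s)
for u,v in((298,80),(297,95),(285,106),(270,110),(240,112),(150,112)): print(P[v,u].round(3),wp(P[v,u]).round(0))
D=np.radians
print(pw(22,105))
print("above",goal([.4607,.2987,.11],D(-107)));print("grasp",goal([.4607,.2987,.024],D(-107)))
E
```

```text
[0.621 0.182 0.047] [ 86. 143.]
[0.605 0.176 0.001] [ 69. 140.]
[0.59  0.192 0.001] [ 57. 158.]
[0.585 0.213 0.001] [ 55. 180.]
[0.582 0.256 0.001] [ 59. 222.]
[0.583 0.367 0.048] [ 79. 332.]
[0.56424242 0.13417513]
above (array([ 0.0011,  0.2956, -0.001 ]), array([-6.06, 19.14, -6.07]))
grasp (array([ 0.0011,  0.2956, -0.001 ]), array([-6.05, 27.74, -6.06]))
```

>>> {"op": "step_arm", "data": {"moves": [[0,0.15,0,-3,6,-3,-1],[0,0.296,0,-6.05,12,-6.05,-1],[0,0.296,0,-6.05,18.5,-6.05,-1],[0,0.296,0,-6.05,18.5,-6.05,-1],[0,0.296,0,-6.05,18.5,-6.05,-1],[0,0.296,0,-6.05,18.5,-6.05,-1]]}}

```text
t: 3.52
tcp_pos: [0.4624, 0.2985, 0.1176]
tool_rot: [-0.419, 0.569, -0.568, 0.421]
force: [-0.4, -0.2, 0.3]
finger_gap: 1.001
```

```bash
python3 - <<'E'
from h import *
for i in range(3): s=snapshot("wrist")
save(s,"w4"); st=sense();print(st["t"],st["tcp_pos"],goal([.4607,.2987,.024],np.radians(-107)))
E
```

```text
3.675 [0.46224961 0.29867092 0.11795529] (array([-0.0015, -0.001 , -0.003 ]), array([ 0.07,  9.4 , -0.16]))
```

View pics/w4.png

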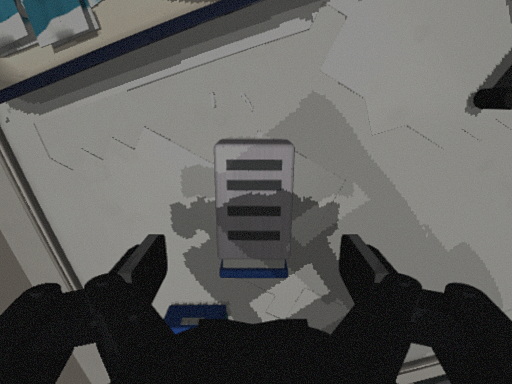

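The cassette is centred between the fingers (columns 215–294, fingers at 165 and 341) and square to them. The gripper can descend and close.

>>> {"op": "step_arm", "data": {"moves": [[0,0,0,0.07,4,-0.16,-1],[0,0,0,0.07,8,-0.16,-1],[0,0,0,0.07,9.4,-0.16,-1],[0,0,0,0.07,9.4,-0.16,-1],[0,0,0,0.07,9.4,-0.16,-1]]}}

```text
t: 4.3
tcp_pos: [0.4618, 0.2991, 0.0253]
tool_rot: [0.418, -0.569, 0.569, -0.422]
force: [-0.9, -0.3, -0.8]
finger_gap: 0.997
```

>>> {"op": "step_arm", "data": {"moves": [[0,0,0,0,0,0,0.6],[0,0,0,0,0,0,0.6],[0,0,0,0,0,0,0.6],[0,0,0,0,0,0,0.6],[0,0,0,0,0,0,0.6],[0,0,0,0,0,0,0.6]], "grip_force": 40}}

```text
t: 5.05
tcp_pos: [0.4626, 0.2993, 0.0268]
tool_rot: [0.418, -0.568, 0.569, -0.423]
force: [-0.3, 0.1, 7.0]
finger_gap: 0.676
```

```bash
python3 - <<'E'
from h import *
st=sense();print(st["t"],st["tcp_pos"],st["finger_gap"],st["force"])
print(goal([.4607,.2987,.11],np.radians(-107)))
E
```

```text
5.05 [0.46258944 0.29932799 0.02675509] 0.6757874595990288 [-0.34867554  0.08651951  6.96165361]
(array([-0.0056, -0.0007, -0.0059]), array([ 0.07, -8.33, -0.12]))
```

>>> {"op": "step_arm", "data": {"moves": [[0,0,0,0,-3,0,0.6],[0,0,0,0,-6,0,0.6],[0,0,0,0,-9,0,0.6],[0,0,0,0,-9,0,0.6],[0,0,0,0,-9,0,0.6]]}}

```text
t: 5.68
tcp_pos: [0.4612, 0.2987, 0.1159]
tool_rot: [0.418, -0.568, 0.569, -0.423]
force: [-0.2, -0.1, -3.2]
finger_gap: 0.672
```

```bash
python3 - <<'E'
from h import *
s=snapshot("wrist");s=snapshot("side"); a=s["frame"][60:240,130:350]; cv2.imwrite("pics/s5.png",cv2.resize(a[:,:,::-1],(733,600),interpolation=cv2.INTER_CUBIC))
s=snapshot("wrist");save(s,"w5"); st=sense();print(st["t"],st["tcp_pos"],st["finger_gap"],st["force"])
print(goal([*pw(22,105),.13],np.radians(-80.7)))
E
```

```text
5.825 [0.46099096 0.29858502 0.11526074] 0.6688149959160201 [-1.71342207 -0.78781754 -3.53245689]
(array([-0.004 , -0.4598, -0.0032]), array([12.69, -1.48, 14.7 ]))
```

View pics/w5.png

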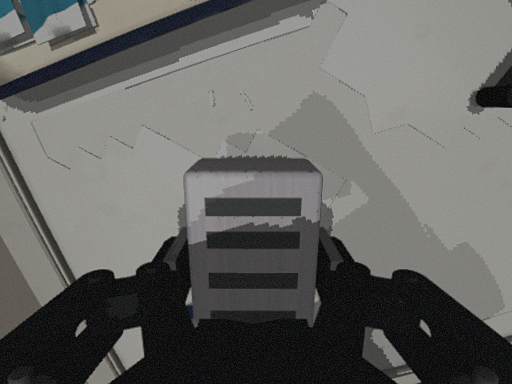

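View pics/s5.png

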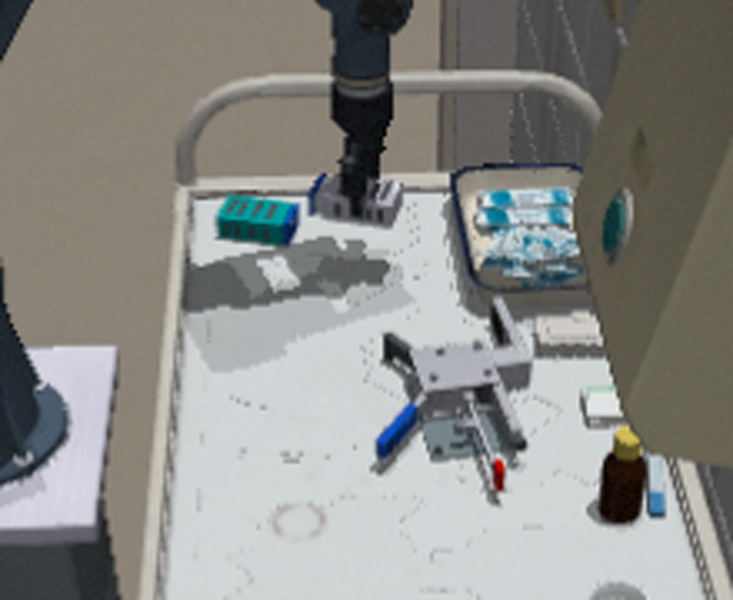

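```bash
cat > held.py <<'E'
from h import *
s=snapshot("wrist"); P=cloud(s); st=sense(); M=R.from_quat(st["tool_rot"]).as_matrix()
T=((P-st["tcp_pos"])@M)*1000
m=(abs(T[...,0])<40)&(T[...,1]>-25)&(T[...,1]<0)&(T[...,2]>12)&(T[...,2]<70)
hs=m.astype(np.uint8);n,L,stt,_=cv2.connectedComponentsWithStats(hs); k=1+stt[1:,4].argmax(); Q=T[L==k]
print(len(Q),"x",np.percentile(Q[:,0],[1,99]).round(1),"y",np.percentile(Q[:,1],[2,50,98]).round(1),"z",np.percentile(Q[:,2],[1,99]).round(1))
c=np.linalg.lstsq(np.c_[Q[:,0],Q[:,2],np.ones(len(Q))],Q[:,1],rcond=None)[0]; print("top plane slopes, height",c.round(4))
for a in(-20,-10,0,10,20): q=Q[abs(Q[:,0]-a)<3]; print(a,np.percentile(q[:,2],99).round(1))
for b in(20,30,38): q=Q[abs(Q[:,2]-b)<2]; print(" z",b,np.percentile(q[:,0],[1,99]).round(1))
E
python3 held.py
```

```text
10252 x [-27.6  28.2] y [-10.5  -9.1  -3.4] z [12.4 43.5]
top plane slopes, height [-5.900e-03  6.330e-02 -1.071e+01]
-20 43.5
-10 43.5
0 43.4
10 43.5
20 43.5
 z 20 [-27.6  28.1]
 z 30 [-27.5  28.2]
 z 38 [-27.7  28.3]
```

```bash
python3 - <<'E'
from h import *
print(goal([*pw(24,105),.13],np.radians(-80.7)))
E
```

```text
(array([-0.0043, -0.4598, -0.0034]), array([12.61, -1.46, 14.86]))
```

>>> {"op": "step_arm", "data": {"moves": [[0,-0.1,0,3,-1.45,3.6,0.6],[0,-0.25,0,6.5,-1.45,7.5,0.6],[0,-0.4,0,9.5,-1.45,11.5,0.6],[0,-0.46,0,12.6,-1.45,14.85,0.6],[0,-0.46,0,12.6,-1.45,14.85,0.6],[0,-0.46,0,12.6,-1.45,14.85,0.6],[0,-0.46,0,12.6,-1.45,14.85,0.6]]}}

```text
t: 6.75
tcp_pos: [0.5649, 0.1357, 0.1293]
tool_rot: [-0.538, 0.458, -0.457, 0.541]
force: [-0.8, 0.3, -3.0]
finger_gap: 0.667
```

```bash
python3 - <<'E'
from h import *
s=snapshot("wrist");s=snapshot("side");s=snapshot("wrist");save(s,"w6"); st=sense();print(st["t"],st["tcp_pos"],st["finger_gap"],st["force"])
print(goal([*pw(24,105),.027],np.radians(-80.7)))
E
python3 held.py
```

```text
6.9 [0.56546228 0.13567036 0.12978529] 0.669689004819703 [ 0.02315292  0.18485846 -2.72062376]
(array([-0.0044,  0.0018, -0.0024]), array([1.500e-01, 1.028e+01, 1.000e-02]))
10207 x [-28.   27.8] y [-10.5  -9.2  -3.6] z [12.4 43.3]
top plane slopes, height [-4.90000e-03  6.14000e-02 -1.06701e+01]
-20 43.3
-10 43.3
0 43.4
10 43.3
20 43.4
 z 20 [-28.1  27.8]
 z 30 [-27.9  27.8]
 z 38 [-28.1  27.8]
```

View pics/w6.png

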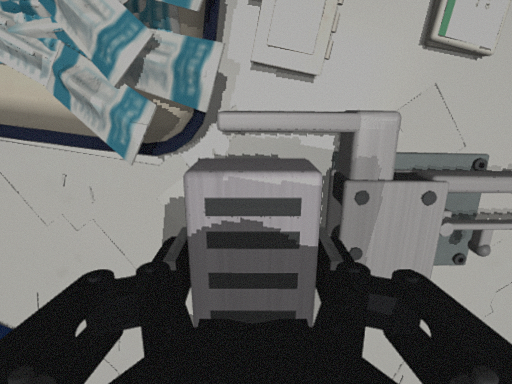

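The cassette sits square to the wall, whose bar runs at rows 112–130. Lowering it now.

>>> {"op": "step_arm", "data": {"moves": [[0,0,0,0.15,3,0,0.6],[0,0,0,0.15,6,0,0.6],[0,0,0,0.15,8.5,0,0.6],[0,0,0,0.15,9.6,0,0.6],[0,0,0,0.15,10.2,0,0.6],[0,0,0,0.15,10.25,0,0.6],[0,0,0,0.15,10.25,0,0.6]]}}

```text
t: 7.82
tcp_pos: [0.567, 0.1344, 0.0282]
tool_rot: [-0.537, 0.456, -0.458, 0.541]
force: [-0.8, 0.3, -3.4]
finger_gap: 0.666
```

```bash
python3 - <<'E'
from h import *
st=sense();print(st["t"],st["tcp_pos"],st["finger_gap"],st["force"],wp(st["tcp_pos"]))
E
python3 held.py
```

```text
7.825 [0.5669681  0.13443201 0.02818516] 0.6660727223837726 [-0.81011609  0.29380574 -3.39094118] [ 24.73136146 104.81301702]
10263 x [-27.8  28. ] y [-10.6  -9.2  -3.5] z [12.4 43.5]
top plane slopes, height [-5.20000e-03  6.25000e-02 -1.07623e+01]
-20 43.4
-10 43.5
0 43.5
10 43.5
20 43.5
 z 20 [-27.8  28. ]
 z 30 [-27.8  28. ]
 z 38 [-28.  28.]
```

>>> {"op": "step_arm", "data": {"moves": [[0,0,0,0,0.15,0,0.6],[0,0,0,0,0.3,0,0.6],[0,0,0,0,0.3,0,0.6]]}}

```text
t: 8.25
tcp_pos: [0.5675, 0.1344, 0.0268]
tool_rot: [-0.537, 0.456, -0.459, 0.542]
force: [-1.0, -0.2, 6.6]
finger_gap: 0.672
```

>>> {"op": "step_arm", "data": {"moves": [[0,0,0,0,0,0,-0.6],[0,0,0,0,0,0,-0.6],[0,0,0,0,0,0,-0.6],[0,0,0,0,-4,0,-0.6],[0,0,0,0,-8,0,-0.6],[0,0,0,0,-12,0,-0.6],[0,0,0,0,-18,0,-0.6],[0,0,0,0,-18,0,-0.6],[0,0,0,0,-18,0,-0.6]]}}

```text
t: 9.38
tcp_pos: [0.5656, 0.1338, 0.2066]
tool_rot: [-0.537, 0.456, -0.458, 0.542]
force: [-0.5, -0.0, 0.7]
finger_gap: 0.799
```

```bash
python3 - <<'E'
from h import *
import pickle
s=snapshot("side");s=snapshot("side");s=snapshot("wrist");save(s,"w7");pickle.dump(s,open("w7.pkl","wb")); st=sense();print(st["t"],st["tcp_pos"],st["finger_gap"],st["force"])
P=cloud(s); W=wp(P);Z=P[...,2]
m=(W[...,0]>-60)&(W[...,0]<73)&(W[...,1]>60)&(W[...,1]<150)&(Z>.033)&(Z<.0385)
n,L,stt,_=cv2.connectedComponentsWithStats(m.astype(np.uint8),connectivity=4);k=1+stt[1:,4].argmax();Q=W[L==k]
print(rect(Q/1000),np.median(Z[L==k]))
hsv=cv2.cvtColor(s["frame"],cv2.COLOR_RGB2HSV); H,Sa,V=cv2.split(hsv)
b=(H>105)&(H<130)&(Sa>110)&(W[...,1]>60)&(W[...,1]<150)&(Z>.03)&(Z<.04)&(W[...,0]>-60)&(W[...,0]<20)
if b.sum()>5: print("drawer",rect(W[b]/1000))
E
```

```text
9.525 [0.56498027 0.13375776 0.20498988] 0.8004082494778156 [ 0.19908831 -0.18762108 -0.82927843]
(array([ 22.5, 104.8]), array([90.8, 57.9]), 0.3) 0.03614869004974278
drawer (array([-43.9, 100.3]), array([23.7, 62.2]), 0.9)
```

View pics/w7.png

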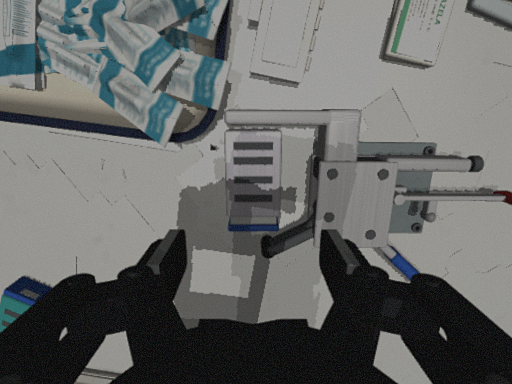

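The cassette is placed: origin at press (18.5, 104.8) mm, square to 0.3°, and the drawer at rows 217–230 is still out. Now for the handle.

```bash
cat >> h.py <<'E'
def hpose(theta,gap,z,r=103):
    a=.74-theta; u=np.array([-np.sin(a),-np.cos(a)]); n=np.array([np.cos(a),-np.sin(a)])
    p=np.array([-35,-15])+r*u-(18+gap)*n
    return np.array([*pw(*p),z]), TH-a-np.pi/2
E
python3 - <<'E'
from h import *
p,y=hpose(0,15,.12);print(p,wp(p),np.degrees(y));print(goal(p,y))
E
```

```text
[ 0.44349223 -0.06172428  0.12      ] [-128.82111734  -68.81076047] -123.09887683968093
(array([-0.0029,  0.7415, -0.0039]), array([ 17.33,   8.39, -15.21]))
```

>>> {"op": "step_arm", "data": {"moves": [[0,0.12,0,4,1,-3.5,1],[0,0.3,0,8,2,-7,1],[0,0.45,0,12,4,-11,1],[0,0.6,0,17.3,8.4,-15.2,1],[0,0.74,0,17.3,8.4,-15.2,1],[0,0.74,0,17.3,8.4,-15.2,1],[0,0.74,0,17.3,8.4,-15.2,1],[0,0.74,0,17.3,8.4,-15.2,1]]}}

```text
t: 10.52
tcp_pos: [0.4443, -0.0608, 0.1203]
tool_rot: [-0.336, 0.621, -0.621, 0.34]
force: [-0.3, -0.3, 0.7]
finger_gap: -0.003
```

```bash
python3 - <<'E'
from h import *
s=snapshot("side");s=snapshot("wrist");save(s,"w8"); st=sense();print(st["t"],st["tcp_pos"],st["finger_gap"],st["force"],st["q"].round(2))
p,y=hpose(0,15,.036);print(goal(p,y))
E
```

```text
10.625 [ 0.44415421 -0.06081425  0.12037225] 0.0016215139369302864 [ 0.29688706  0.24316861 -0.02399244] [-0.39  0.53  1.99  0.01  0.62  1.75]
(array([-0.0025,  0.0038, -0.0049]), array([ 0.15,  8.44, -0.03]))
```

View pics/w8.png

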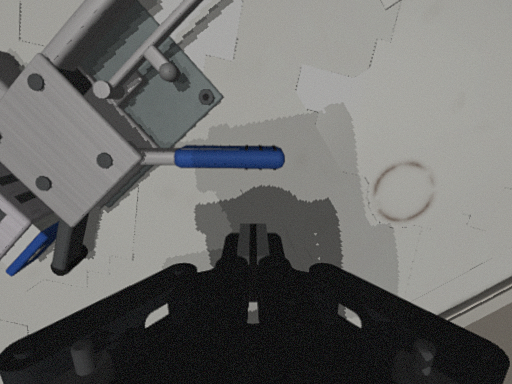

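The handle lies parallel to the fingers (columns 178–283, fingers at 253). I'll descend outside it.

>>> {"op": "step_arm", "data": {"moves": [[0,0,0,0.15,4,0,1],[0,0,0,0.15,8.4,0,1],[0,0,0,0.15,8.4,0,1],[0,0,0,0.15,8.4,0,1]]}}

```text
t: 11.12
tcp_pos: [0.4442, -0.0617, 0.0373]
tool_rot: [0.336, -0.621, 0.621, -0.34]
force: [0.3, 0.2, 0.8]
finger_gap: 0.001
```

```bash
python3 - <<'E'
from h import *
st=sense();print(st["t"],st["tcp_pos"],st["force"])
for th in np.arange(0,.76,.08):
    p,y=hpose(th,0,.036); r,t=goal(p,y); print(round(th,2),r,t)
for th in (.7,.74):
    p,y=hpose(th,0,.036); r,t=goal(p,y); print(round(th,2),r,t)
E
```

```text
11.125 [ 0.44424305 -0.06168552  0.03727503] [0.30057916 0.17224907 0.81136608]
0.0 [-0.0036  0.0046 -0.0051] [0.05 0.13 1.44]
0.08 [-0.0038 -0.0754 -0.005 ] [0.17 0.13 2.27]
0.16 [-0.004  -0.1554 -0.0048] [0.21 0.14 3.1 ]
0.24 [-0.0042 -0.2354 -0.0047] [0.2  0.14 3.94]
0.32 [-0.0044 -0.3154 -0.0045] [0.11 0.14 4.77]
0.4 [-0.0045 -0.3954 -0.0043] [-0.04  0.15  5.59]
0.48 [-0.0047 -0.4754 -0.0042] [-0.26  0.15  6.4 ]
0.56 [-0.0049 -0.5554 -0.004 ] [-0.54  0.16  7.19]
0.64 [-0.0051 -0.6354 -0.0038] [-0.88  0.16  7.95]
0.72 [-0.0053 -0.7154 -0.0036] [-1.28  0.17  8.68]
0.7 [-0.0052 -0.6954 -0.0036] [-1.18  0.16  8.5 ]
0.74 [-0.0053 -0.7354 -0.0036] [-1.39  0.17  8.86]
```

First half of the push, then a check.

>>> {"op": "step_arm", "data": {"moves": [[0,0,0,0.05,0.13,1.2,1],[0,-0.08,0,0.17,0.13,2.3,1],[0,-0.16,0,0.2,0.13,3.1,1],[0,-0.24,0,0.2,0.13,3.9,1],[0,-0.32,0,0.1,0.13,4.8,1],[0,-0.32,0,0.1,0.13,4.8,1]]}}

```text
t: 11.88
tcp_pos: [0.4805, -0.0874, 0.0377]
tool_rot: [-0.433, 0.561, -0.557, 0.434]
force: [-7.5, 0.9, 4.8]
finger_gap: 0.002
```

```bash
python3 - <<'E'
from h import *
import pickle
s=snapshot("wrist");save(s,"w9"); st=sense();print(st["t"],st["tcp_pos"],st["force"])
for th in (.32,.4,.48,.56,.6,.64,.68,.72,.74):
    p,y=hpose(th,0,.036); r,t=goal(p,y); print(round(th,2),r,t)
E
```

```text
11.925 [ 0.4804206  -0.08732278  0.037726  ] [-8.73094502  0.90691138  4.91918297]
0.32 [ 0.003   0.0051 -0.0046] [0.03 0.17 0.35]
0.4 [ 0.0028 -0.0749 -0.0047] [0.14 0.17 1.18]
0.48 [ 0.0026 -0.1549 -0.0049] [0.19 0.17 2.01]
0.56 [ 0.0025 -0.2349 -0.005 ] [0.17 0.16 2.85]
0.6 [ 0.0024 -0.2749 -0.005 ] [0.14 0.16 3.27]
0.64 [ 0.0023 -0.3149 -0.0051] [0.09 0.16 3.68]
0.68 [ 0.0022 -0.3549 -0.0051] [0.02 0.16 4.09]
0.72 [ 0.0021 -0.3949 -0.0052] [-0.06  0.16  4.5 ]
0.74 [ 0.002  -0.4149 -0.0052] [-0.11  0.16  4.71]
```

View pics/w9.png

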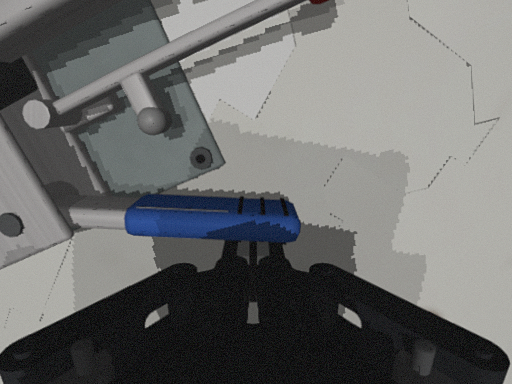

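The handle has been pushed halfway and contact is flat. Continuing past dead centre.

>>> {"op": "step_arm", "data": {"moves": [[0,-0.075,0,0.14,0.17,1.6,1],[0,-0.155,0,0.19,0.17,2.4,1],[0,-0.235,0,0.17,0.16,3.2,1],[0,-0.275,0,0.14,0.16,3.7,1],[0,-0.315,0,0.09,0.16,4.1,1],[0,-0.355,0,0.02,0.16,4.4,1],[0,-0.395,0,0,0.16,4.6,1],[0,-0.395,0,0,0.16,4.6,1]]}}

```text
t: 12.92
tcp_pos: [0.5257, -0.0996, 0.0378]
tool_rot: [-0.533, 0.464, -0.462, 0.535]
force: [-2.3, -0.4, 1.9]
finger_gap: 0.0
```

```bash
python3 - <<'E'
from h import *
import pickle
s=snapshot("wrist");save(s,"w10"); st=sense();print(st["t"],st["tcp_pos"],st["force"])
for th in (.68,.72,.74,.76):
    p,y=hpose(th,0,.036); r,t=goal(p,y); print(round(th,2),r,t)
E
```

```text
12.975 [ 0.5256511  -0.09943173  0.03755616] [-2.34755671 -0.61220669  1.65555682]
0.68 [-0.0009  0.0393 -0.0041] [-0.24  0.16 -0.54]
0.72 [-0.001  -0.0007 -0.0041] [-0.16  0.16 -0.13]
0.74 [-0.001  -0.0207 -0.0041] [-0.13  0.16  0.08]
0.76 [-0.001  -0.0407 -0.0041] [-0.1   0.16  0.29]
```

View pics/w10.png

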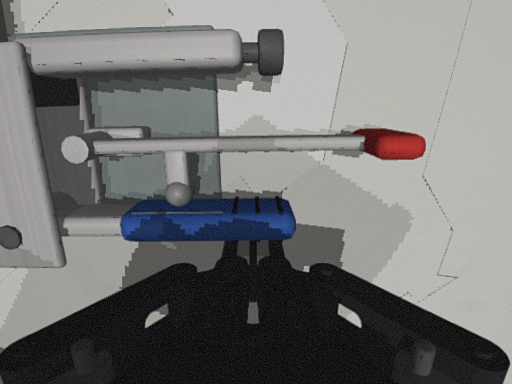

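The blue handle (rows 200–240) is now parallel to the fixed handle. I'll give a light confirming press, then back away, lift and look.

>>> {"op": "step_arm", "data": {"moves": [[0,-0.02,0,-0.1,0.1,0.5,1],[0,-0.02,0,-0.1,0.1,0.6,1],[0,-0.02,0,-0.1,0.1,0.6,1]]}}

```text
t: 13.35
tcp_pos: [0.5259, -0.0985, 0.037]
tool_rot: [0.54, -0.462, 0.453, -0.538]
force: [-15.5, -10.7, 7.9]
finger_gap: 0.0
```

>>> {"op": "step_arm", "data": {"moves": [[0,0,0,0,0,-1.5,1],[0,0,0,0,0,-3.5,1],[0,0,0,0,-5,-3.5,1],[0,0,0,-4,-11,-3.5,1],[0,0,0,-10,-20,-3.5,1],[0,0,0,-10,-20,-3.5,1],[0,0,0,-10,-20,-3.5,1],[0,0,0,-10,-20,-3.5,1]]}}

```text
t: 14.35
tcp_pos: [0.4776, -0.0064, 0.2382]
tool_rot: [0.54, -0.461, 0.454, -0.538]
force: [0.2, -0.2, -0.1]
finger_gap: -0.0
```

```bash
cat > chk.py <<'E'
from h import *
import sys
for i in range(3): s=snapshot("wrist")
save(s,sys.argv[1]); st=sense();print(st["t"],st["tcp_pos"],st["force"])
P=cloud(s); W=wp(P);Z=P[...,2];wx,wy=W[...,0],W[...,1]
m=(wx>-60)&(wx<73)&(wy>60)&(wy<150)&(Z>.0352)&(Z<.0385)
n,L,stt,_=cv2.connectedComponentsWithStats(m.astype(np.uint8),connectivity=4);k=1+stt[1:,4].argmax();print("sleeve",rect(W[L==k]/1000),np.median(Z[L==k]))
hsv=cv2.cvtColor(s["frame"],cv2.COLOR_RGB2HSV); H,Sa,V=cv2.split(hsv)
bl=(H>105)&(H<130)&(Sa>110)&(V>40)
b=bl&(wy>70)&(wy<140)&(Z>.025)&(Z<.04)&(wx>-60)&(wx<0)
if b.sum()>5: print("drawer",b.sum(),"x",np.percentile(wx[b],[2,50,98]),np.median(Z[b]))
b=bl&(wy<-30)&(wy>-150)&(Z>.04)&(wx<0)
if b.sum()>5: print("handle",b.sum(),rect(W[b]/1000))
b=((H<8)|(H>172))&(Sa>150)&(wy<-140)&(wy>-190)&(abs(wx)<60)
if b.sum()>5: print("tab",b.sum(),rect(W[b&(Z>.045)]/1000))
E
python3 chk.py w11
```

```text
14.5 [ 0.4768573  -0.00691908  0.23672741] [ 0.28940803 -0.75161775  0.26390833]
sleeve (array([ 28. , 107.7]), array([57.4, 90. ]), 89.7) 0.03645326204905819
drawer 355 x [-24.6331134  -21.27876574 -17.93222159] 0.03494048919709508
handle 863 (array([-35.7, -99.6]), array([74.8, 13.3]), 89.4)
tab 185 (array([  -1.7, -175.8]), array([ 7.9, 18. ]), 0.4)
```

View pics/w11.png

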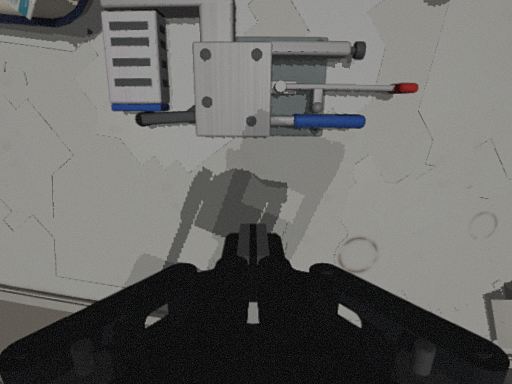

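The wrist view confirms the lock: the drawer is flush (row 107), the handle is parallel at (330,121), and the cassette origin is at press (24, 108). Next is the lever, after checking clearance to the 116 mm bottle.

```bash
cat >> h.py <<'E'
def lpose(phi,gap,z,r=133):
    u=np.array([-np.sin(phi),-np.cos(phi)]); n=np.array([np.cos(phi),-np.sin(phi)])
    p=np.array([0,-45])+r*u+(16+gap)*n
    return np.array([*pw(*p),z]), TH-phi-np.pi/2
E
python3 - <<'E'
from h import *
import pickle
S=pickle.load(open("s0.pkl","rb")); b=depthpt(S["top"],[(270,141)]);print("bottle",b,wp(b)); b=depthpt(S["side"],[(318,191)]);print(b,wp(b))
p,y=lpose(0,10,.13);print(p,wp(p));print(goal(p,y)); print(goal([*p[:2],.04],y))
E
```

```text
bottle [[ 0.71015444 -0.17818777  0.12357568]] [[ 115.51506631 -226.83705985]]
[[ 0.71409311 -0.1805955   0.11510542]] [[ 119.01286671 -229.84964262]]
[ 0.61392373 -0.14445862  0.13      ] [  26. -178.]
(array([ 0.0128, -0.    , -0.0075]), array([15.87, 10.41, 11.44]))
(array([ 0.0128, -0.    , -0.0075]), array([15.94, 19.41, 11.55]))
```

>>> {"op": "step_arm", "data": {"moves": [[0,0,0,5,0,3,1],[0,0,0,10,0,6.5,1],[0,0,0,14,4,10,1],[0,0,0,15.9,10.4,11.5,1],[0,0,0,15.9,10.4,11.5,1],[0,0,0,15.9,10.4,11.5,1],[0,0,0,15.9,10.4,11.5,1]]}}

```text
t: 15.38
tcp_pos: [0.6151, -0.1445, 0.1323]
tool_rot: [0.54, -0.462, 0.454, -0.538]
force: [-0.1, -0.6, 0.0]
finger_gap: -0.0
```

```bash
python3 - <<'E'
from h import *
for i in range(2): s=snapshot("wrist")
save(s,"w12"); st=sense();print(st["t"],st["tcp_pos"],st["force"],wp(st["tcp_pos"]))
p,y=lpose(0,10,.04); print(goal(p,y))
E
```

```text
15.475 [ 0.61531295 -0.1444624   0.13277989] [-0.6043103   0.37168635  0.11661253] [  27.37035011 -178.22823758]
(array([ 0.0093,  0.0007, -0.0053]), array([ 0.03,  9.28, -0.05]))
```

View pics/w12.png

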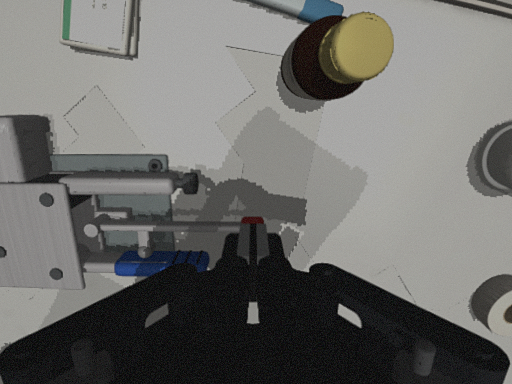

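The red tab shows at (253,220), just beyond the fingertips, as parallax predicts. I'll descend carefully on its +x side.

>>> {"op": "step_arm", "data": {"moves": [[0.01,0,-0.005,0,4,0,1],[0.01,0,-0.005,0,7,0,1],[0.01,0,-0.005,0,8,0,1],[0.01,0,-0.005,0,9.3,0,1],[0.01,0,-0.005,0,9.3,0,1],[0.01,0,-0.005,0,9.3,0,1]]}}

```text
t: 16.23
tcp_pos: [0.615, -0.1443, 0.0407]
tool_rot: [-0.539, 0.457, -0.458, 0.539]
force: [0.0, 0.1, 0.6]
finger_gap: -0.0
```

```bash
python3 - <<'E'
from h import *
s=snapshot("wrist");save(s,"w13"); st=sense();print(st["t"],st["tcp_pos"],st["force"],wp(st["tcp_pos"]))
for f in np.arange(0,.5,.05):
    p,y=lpose(f,0,.04); print(f.round(2),*goal(p,y))
E
```

```text
16.275 [ 0.61504912 -0.14435153  0.0407117 ] [ 0.47274487 -0.40572787  0.1037548 ] [  27.12790864 -178.07618658]
0.0 [-0.0022  0.0008  0.0006] [-0.01  0.07 -1.11]
0.05 [-0.0022  0.0508  0.0006] [ 0.05  0.07 -1.78]
0.1 [-0.0022  0.1008  0.0005] [ 0.08  0.07 -2.45]
0.15 [-0.0022  0.1508  0.0005] [ 0.08  0.06 -3.12]
0.2 [-0.0022  0.2008  0.0004] [ 0.04  0.06 -3.79]
0.25 [-0.0023  0.2508  0.0003] [-0.03  0.06 -4.45]
0.3 [-2.300e-03  3.008e-01  3.000e-04] [-0.13  0.06 -5.11]
0.35 [-2.300e-03  3.508e-01  2.000e-04] [-0.27  0.06 -5.77]
0.4 [-2.300e-03  4.008e-01  2.000e-04] [-0.44  0.06 -6.42]
0.45 [-2.300e-03  4.508e-01  1.000e-04] [-0.64  0.06 -7.06]
```

View pics/w13.png

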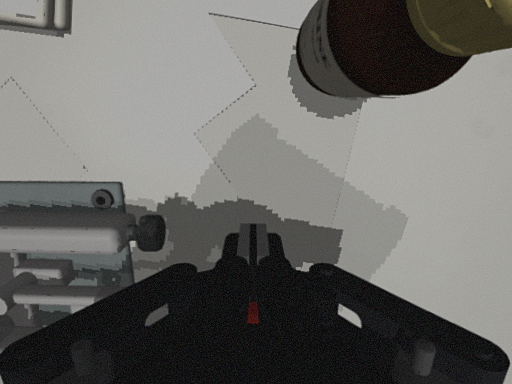

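The red tab now shows behind the fingers at (253,312), so they are on its +x side. Pulling the lever.

>>> {"op": "step_arm", "data": {"moves": [[0,0,0,0,0.05,-1.1,1],[0,0.05,0,0.05,0.05,-1.9,1],[0,0.1,0,0.08,0.05,-2.6,1],[0,0.15,0,0.08,0.05,-3.3,1],[0,0.2,0,0.04,0.05,-4.0,1],[0,0.25,0,-0.03,0.05,-4.7,1],[0,0.3,0,-0.13,0.05,-5.4,1],[0,0.35,0,-0.27,0.05,-6.0,1],[0,0.38,0,-0.35,0.05,-6.4,1],[0,0.38,0,-0.35,0.05,-6.4,1]]}}

```text
t: 17.52
tcp_pos: [0.5515, -0.1516, 0.0405]
tool_rot: [0.442, -0.55, 0.552, -0.444]
force: [1.8, 0.9, 0.9]
finger_gap: 0.006
```

```bash
python3 - <<'E'
from h import *
s=snapshot("wrist");save(s,"w14"); st=sense();print(st["t"],st["tcp_pos"],st["force"],wp(st["tcp_pos"]))
s=snapshot("side"); a=s["frame"][105:235,190:350]; cv2.imwrite("pics/s14.png",cv2.resize(a[:,:,::-1],(736,598),interpolation=cv2.INTER_CUBIC))
E
```

```text
17.575 [ 0.55180514 -0.1516164   0.04050496] [1.64596623 1.19145328 1.95930849] [ -36.45881208 -175.02509757]
```

View pics/s14.png

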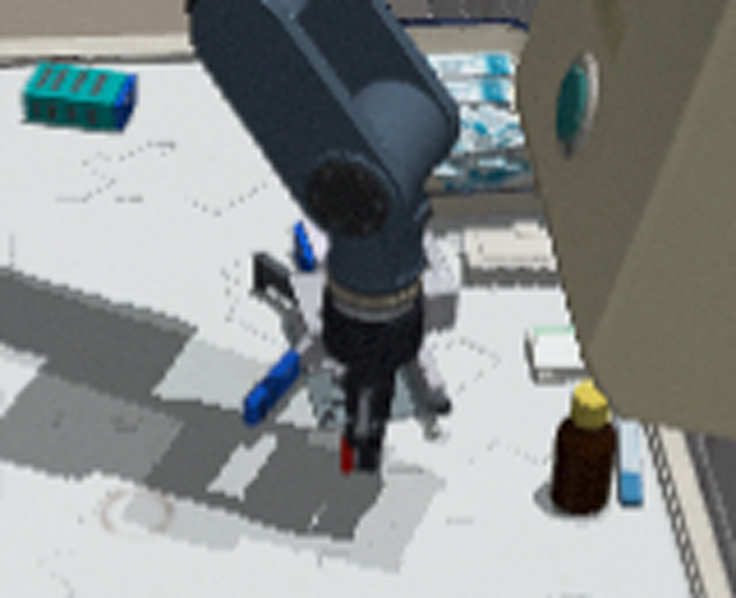

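The pliers have sprung open: the handle is splayed at (270,388) and the jaw is back at (268,275). I'll ease the lever back, clear it, then lift.

```bash
python3 - <<'E'
from h import *
for f in (.3,.2,.1,0):
    p,y=lpose(f,0,.04); print(f,*goal(p,y))
p,y=lpose(0,10,.04); print(f,*goal(p,y));p,y=lpose(0,10,.2); print(f,*goal(p,y))
E
```

```text
0.3 [-0.0039 -0.0789  0.0003] [-0.3   0.05  1.21]
0.2 [-0.0039 -0.1789  0.0005] [-0.63  0.06  2.5 ]
0.1 [-0.0039 -0.2789  0.0007] [-1.09  0.06  3.76]
0 [-0.0038 -0.3789  0.0009] [-1.67  0.07  4.97]
0 [-0.0038 -0.3789  0.0009] [-2.04  0.07  5.9 ]
0 [-0.0038 -0.3789  0.0009] [ -2.03 -15.93   5.96]
```

>>> {"op": "step_arm", "data": {"moves": [[0,-0.08,0,-0.3,0,1.2,1],[0,-0.18,0,-0.63,0,2.5,1],[0,-0.28,0,-1.1,0,3.8,1],[0,-0.38,0,-1.67,0,5.0,1],[0,-0.38,0,-2.0,0,5.9,1],[0,-0.38,0,-2.0,0,5.9,1],[0,-0.38,0,-2.0,-5,5.9,1],[0,-0.38,0,-2.0,-10,5.9,1],[0,-0.38,0,-2.0,-16,5.9,1],[0,-0.38,0,-2.0,-18,5.9,1],[0,-0.38,0,-2.0,-20,5.9,1]]}}

```text
t: 19.0
tcp_pos: [0.6121, -0.1446, 0.2419]
tool_rot: [-0.538, 0.457, -0.459, 0.539]
force: [0.3, 0.2, -0.8]
finger_gap: 0.002
```

```bash
python3 - <<'E'
from h import *
st=sense();print(st["t"],st["tcp_pos"])
print(goal([.5,.0,.28],TH-np.pi/2))
E
```

```text
19.0 [ 0.61210066 -0.14461875  0.24189643]
(array([-0.003 , -0.0001,  0.0017]), array([-16.08,  -3.86,  -8.72]))
```

>>> {"op": "step_arm", "data": {"moves": [[0,0,0,-5,-2,-3,1],[0,0,0,-10,-4,-6,1],[0,0,0,-16,-4,-8.7,1],[0,0,0,-16,-4,-8.7,1],[0,0,0,-16,-4,-8.7,1],[0,0,0,-16,-4,-8.7,1]]}}

```text
t: 19.75
tcp_pos: [0.5012, -0.0018, 0.2813]
tool_rot: [-0.538, 0.457, -0.46, 0.539]
force: [0.8, -0.2, -0.3]
finger_gap: 0.004
```

```bash
python3 chk.py w15; python3 - <<'E'
from h import *
s=snapshot("side");save(s,"s15")
E
```

```text
19.9 [ 0.5009102  -0.00170538  0.28102567] [ 1.05243879  0.01905903 -0.77993411]
sleeve (array([ 27.2, 107.9]), array([91.4, 57.2]), 0.5) 0.0363940963456158
drawer 267 x [-24.00522639 -20.55663713 -17.55149022] 0.03502933644517525
handle 556 (array([-90.7, -77.8]), array([74.3, 12.9]), 47.1)
tab 110 (array([  -0.4, -175.9]), array([ 7.1, 17.4]), 1.3)
```

View pics/w15.png

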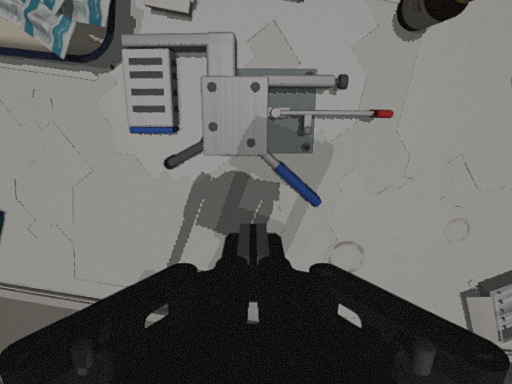

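View pics/s15.png

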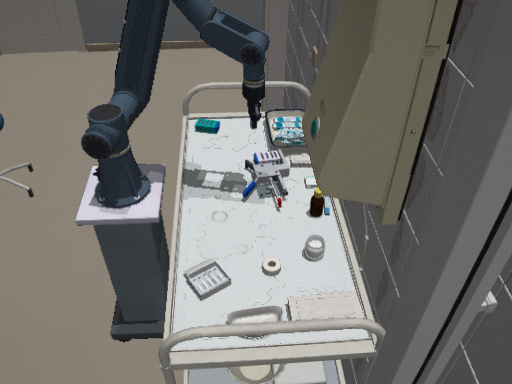

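The handle is open (46.9° measured at the start, 47.1° now), the lever is at rest and the drawer is flush. The cassette is at press (23.5, 108), and the bystanders look unmoved in the side view. Handing in.

```bash
python3 -c "
from station import *
print(sign_off()); print(sense()['t'])"
```

```text
the job is handed in; nothing more can be done
None
the job is handed in; nothing more can be done
```

I placed the cassette between the jaws with its drawer out, squeezed the blue handle until it locked, and pulled the red lever to spring the pliers open. The job was handed in at about 20 s of the 64 s allowed; no verdict was reported.

- **Locked:** the handle lay parallel to the pliers and the drawer was flush. The cassette origin was at about (24, 108) mm in press axes.
- **At hand-in:**
  - The handle was back at its open angle, within 0.2° of where it started, and the lever was at rest.
  - The cassette origin was at about (23.5, 108) mm, flat and square to about 0.5°.
  - The drawer front spanned x −24 to −17.6 mm, against an expected −26.5 to −18.5 mm when shut.
  - The arm was clear at 0.28 m height.
- **Bystanders:** they and the turquoise look-alike appeared unmoved in the side view. I only compared them by eye and did not measure them.
- **Forces:** the highest reading seen was about 20 N, when pressing the handle against its stop. Forces were only read between moves, so peaks within a move were not recorded.

No check failed. The drawer and sleeve measurements disagree with the expected positions by up to about 2.5 mm, roughly the camera calibration error (about 2 mm). The drawer limit is 3 mm.

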